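Start the form clamp's coil bolt by feeling for the thread drop

TASK

On the mould clamp, first turn the black lock knob clockwise until it clicks past its detent and its steel finger lies over the nut plate. Then turn the big hex bolt backward (anticlockwise) until you feel it drop into the start of the thread, turn it forward (clockwise) about one full turn from there, and finish while still gripping its head, holding it started at that depth. Leave the knob locked and the loose things around and on the clamp where they are.

Things in the scene. Friction and masses are not known exactly. Their poses are not given: they have to be found in the camera images.
- clamp: the mould clamp, bolted to the bench: grey base plate 170 mm (x) by 280 mm (y), 12 mm thick, origin under its centre on the bench. In its frame the bolt stands upright at (0, +55 mm), the lock knob at (0, -65 mm). Under the bolt a round nut plate (92 mm across) with a threaded boss (52 mm across, top 50 mm above the bench)
- bolt_head: steel hex head of the captive bolt: 40 mm across flats, 46 mm over corners, 24 mm tall; origin at the centre of its underside, z up; two flats face along its own +-x, the others at 60 degree steps. Underside 98 to 101 mm above the bench at the start, about 85 mm at the end. The bolt (0.6 to 1 kg) slides freely and turns easily (0.03 N m); its weight rests on the boss's thread
- bolt_turn (a joint): how far the bolt has been turned, rad, counted over turns: 0 at the start, grows clockwise seen from above (forward, screwing in), negative when turned backward. The thread's start differs each time: 0.6 to 2.0 rad backward
- bolt_lift (a joint): height of the bolt, m: 0 on the crest of the thread, negative is deeper. Right-hand thread, 8 mm a turn: backward it climbs from about -1 to -3 mm up to 0, then drops to -8 mm at the thread's start; one turn forward from there is -16 mm. A firm grip can hold it up: the drop then comes when the grip is eased. 1 mm of play; bottoms at -21 mm
- lock_knob (a joint): turn of the lock knob, rad, grows clockwise seen from above; starts between 0 and 0.35, stop at 1.45. The sprung detent resists (up to about 0.15 N m) from 0.75 to 1.0, and beyond it the knob snaps on to about 1.2
- knob_grip (a point): on the lock knob's axis, 67 mm above the bench, the height to grip. The black bar grip is 46 mm long, 12 mm thick, 47 to 77 mm above the bench, on a hub 40 mm across; its length lies along this frame's x, and a grip closes along its y. A steel finger sticks out 88 mm from the axis near this frame's -x, 24 to 32 mm above the bench
- nut: loose steel nut, 38 mm across, 16 mm tall, lying on the clamp's base plate; leave it
- washer: loose washer, 40 mm across, 5 mm thick, lying on the base plate; leave it
- hammer: hammer lying on the bench to the left; leave it
- screwdriver: screwdriver lying beyond the clamp; leave it
- cast_disc: concrete disc, 130 mm across, 24 mm thick, beyond the clamp; leave it
- bowl: white bowl, 110 mm across, 50 mm tall, to the right; leave it
- can: can, 66 mm across, 100 mm tall, to the right; leave it
- strap (a point): middle of the top face of the steel strap that carries the bolt captive, on the bolt's axis, 76 mm above the bench, axes as the clamp's; the strap is 140 mm (x) by 34 mm (y), 10 mm thick, on two posts at x = +-56 mm (caps to 82 mm)

How it is judged:
On the way, in this order (a step that is already met when the one before it is completed fails the run):
1. the lock knob has been turned clockwise past its detent (value of joint lock_knob above 1.12 rad), for 0.2 s.
2. the bolt has been turned backward and has dropped into the start of the thread (value of joint bolt_turn below -0.5 rad and value of joint bolt_lift below -0.0042 m), for 0.2 s.
At the end, for the whole second after the job is handed in: knob past its detent (above 1.1 rad); bolt started about one turn past the drop (height -11.5 to -19.5 mm, ideally -16) and not turning; fingers still gripping its head (over 2 N, grip point within 20 mm of the bolt's axis and under 41 mm above the head's underside) (value of joint lock_knob above 1.1 rad and value of joint bolt_lift between -0.0195 and -0.0115 m and velocity of joint bolt_turn between -0.1 and 0.1 rad/s and contact force between the fingers and bolt_head above 2 N and z of the grasp point in the frame of bolt_head below 0.041 m and horizontal distance between the grasp point and bolt_head below 0.02 m); the arm keeps its last pose, push and grip.
It fails at once if a loose bystander was pushed away (more than 30 mm) (distance of any of nut, washer, hammer, screwdriver, cast_disc, bowl, can from where it was at the start of the episode above 0.03 m).
It also fails if it takes over 72 s, if anything falls off the work surface, if the arm or the gripper's body presses on something with over 40 N, if the wrist force passes 120 N, or if a joint passes its speed limit or range.

ROBOT

A 7-joint arm with a two-finger parallel gripper is mounted at the origin on the work surface. World frame = base frame: x ahead of the robot, y to its left, z up, the work surface at z = 0. Lengths are in m, angles in rad, forces in N, time in s.
With the tool pointing down it reaches from about 0.4 to 0.875 m from the base axis. Payload 19.3 kg.
Tool frame: the origin (TCP) lies at the very end of the fingers, on their centre line; the grasp point (between the pads) lies 19 mm behind it; z points along the fingers, y is the line along which they close (so a half turn about z gives the same grasp; the last joint's range is limited). The gripper opens to 85 mm and grips with 20 to 120 N. Pads are 22 mm wide; open, the fingers measure 114 mm over their backs; the gripper's body (76 mm by 85 mm) begins 54 mm behind the grasp point. The pads swing forward as they close: fully open they stand 13 mm farther back than shut.
Start: joints at [-1.415, 0.521, -0.036, 1.599, 0.021, 1.021, -0.113], TCP at [0.14, 0.609, 0.206] pointing down, gripper open.
Joint ranges: [-2.91, 2.91], [-0.3, 2.13], [-1.5, 1.42], [0.17, 2.43], [-1.26, 4.41], [0.16, 1.93], [-2.52, 2.52]. Speed limits (rad/s): [1.89, 1.89, 2.39, 2.39, 3.01, 3.01, 3.01].

INTERFACE

Orientations are given as [roll, pitch, yaw] about the fixed x, y, z axes, in that order (R = Rz(yaw) Ry(pitch) Rx(roll)).
In Python, from workcell import bot gives the robot as it stands.
- The arm moves only by the shell command python3 -m crank 'ROWS' [FORCE]. ROWS is a JSON object of lists of equal length, an entry for each row: "travel": the shift along the world's x, y, z in cm, a list of three; "turn": the turn, a rotation vector about the world's x, y, z in degrees, a list of three; "gripper": the closure, from 0 (fully open) to 1 (shut). A call has exactly 5 rows; each row is the pose to reach, as a shift and turn from the pose commanded when the call began; what a row does not reach only later rows make up. A row lasts 1/10 s, in which the tool goes at most 50 mm and 8.59 degrees, less where a joint would pass 70% of its speed; a pose out of reach is approached as far as the arm can. A call with a gripper value outside its range is refused whole. The fingers move at their own pace and stop on an object; FORCE is the grip in N (left out, the last holds). Time passes only in rows, so rows that repeat a pose let the fingers close, or fill a call up. It gives the time, the measured TCP pose, the force, the opening and the grip force at its end, in the units of the state.
- bot.observe(): the state, without advancing time (a new reading comes with each control period).
- bot.grab_frame(name): name is "scene" or "side" or "wrist"; returns a dict with "pixels" (384x512x3 uint8, red, green, blue), "fx", "fy", "cx", "cy" (pixels), "dist" ([k1, k2, p1, p2, k3] as OpenCV has them; the pictures are not rectified), "extrinsics" (4x4, takes a point from world to camera coordinates). Camera axes: x right, y down, z forward; pixel columns grow to the right and rows downward; lengths in m; the calibration is good to about 2 mm. A picture is of the moment at which its call begins. There is no depth.
- bot.job_done(): hands the job in; it is judged then, once.
The state is a dict: "clock": time; "qpos": joint angles; "qd": joint speeds; "joint_efforts": joint torques, N m; "position": TCP position; "tool_rot": TCP orientation; "force": force on the tool from outside, world axes, zero at the start; "moment": the same for the moment, N m; "grip_width": finger opening in m; "finger_force": force on a finger pad.
Only numpy, scipy, OpenCV 4.12 (cv2) and the standard library are available. Lean on these libraries where they do the work, as an engineer would, in place of code of your own. Each camera call takes 0.05 s, during which the arm holds its last target. There are 200 camera calls.

## Working session

There is one attempt and no reset: what is moved stays moved. The work goes in short steps, Python scripts to look and compute and a shell command to move; the robot and the scene stay as the last step left them, time stands still between calls to the robot, and variables do not carry over. Pictures are saved under pics/ and viewed, at most 10 in all, crops included, and the job is handed in when it is done.

```bash
mkdir -p pics; ls; python3 - <<'E'
from workcell import bot
import cv2,numpy as np
ims=[]
for n in ["scene","side"]:
    f=bot.grab_frame(n); np.savez(f"pics/{n}0.npz",**f); cv2.imwrite(f"pics/{n}0.png",cv2.resize(f["pixels"][:,:,::-1],(800,600),interpolation=cv2.INTER_CUBIC))
    print(n,f["fx"],f["dist"],np.round(f["extrinsics"],3).tolist())
s=bot.observe();print(s["position"],s["tool_rot"],s["clock"],s["grip_width"])
E
```

```text
pics
scene 357.3593422398367 [0.03876915 0.         0.         0.         0.        ] [[-0.539, 0.842, -0.01, 0.336], [0.636, 0.399, -0.661, -0.296], [-0.553, -0.362, -0.75, 1.472], [0.0, 0.0, 0.0, 1.0]]
side 476.26099745095553 [-0.05912386  0.          0.          0.          0.        ] [[0.976, -0.22, 0.007, -0.576], [-0.153, -0.705, -0.693, 0.134], [0.157, 0.675, -0.721, 1.266], [0.0, 0.0, 0.0, 1.0]]
[0.13987517 0.60883022 0.20549981] [-3.14061486e+00  8.08906087e-05  2.91581465e+00] 0.1 0.08529819631532579
```

View pics/scene0.png

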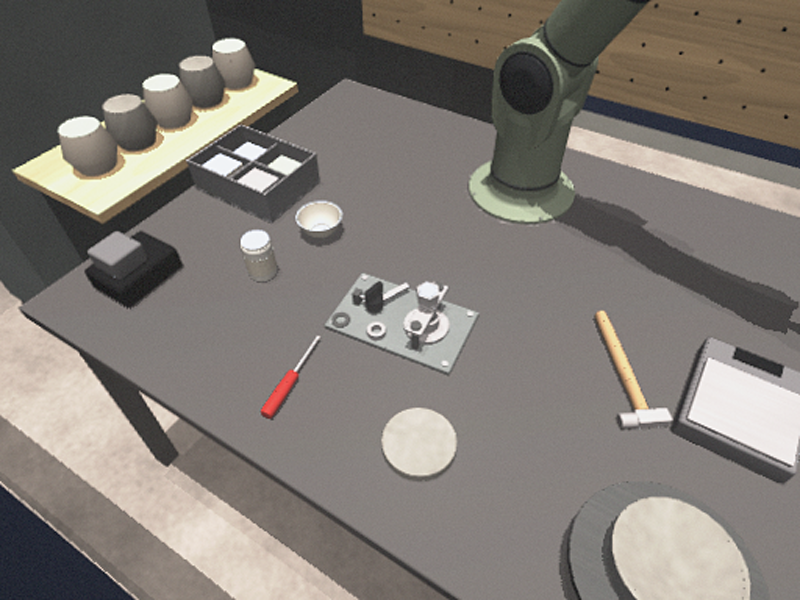

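View pics/side0.png

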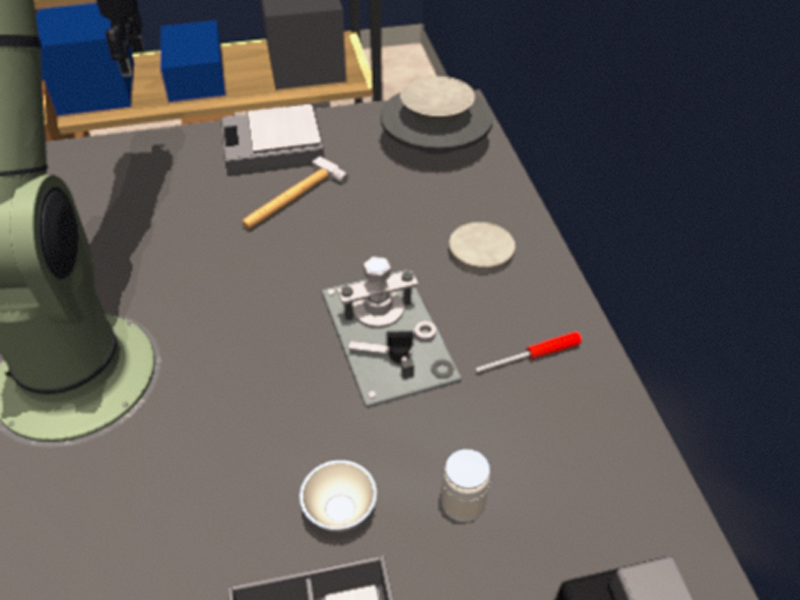

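The scene view has the bolt head at about (431,290) and the knob at (374,295). The side view has them at (377,267) and (400,341). I'll enlarge both.

```bash
cat > h.py <<'E'
import numpy as np,cv2
def cam(f):
    K=np.array([[f["fx"],0,f["cx"]],[0,f["fy"],f["cy"]],[0,0,1.]]);return K,np.array(f["dist"],float),np.array(f["extrinsics"])
def ray(f,p):
    K,d,E=cam(f);u=cv2.undistortPoints(np.array([[p]],float),K,d)[0,0]
    return -E[:3,:3].T@E[:3,3], E[:3,:3].T@np.array([u[0],u[1],1])
def tri(fs,ps):
    A=np.zeros((3,3));b=np.zeros(3);R=[ray(f,p) for f,p in zip(fs,ps)]
    for c,r in R:
        r=r/np.linalg.norm(r);P=np.eye(3)-np.outer(r,r);A+=P;b+=P@c
    X=np.linalg.solve(A,b);return X,[np.linalg.norm(np.cross(X-c,r/np.linalg.norm(r))) for c,r in R]
def onz(f,p,z):
    c,r=ray(f,p);return c+r*(z-c[2])/r[2]
def proj(f,X):
    K,d,E=cam(f);return cv2.projectPoints(np.atleast_2d(np.array(X,float)),cv2.Rodrigues(E[:3,:3])[0],E[:3,3],K,d)[0][:,0]
E
python3 - <<'E'
from h import *
a=np.load("pics/scene0.npz");b=np.load("pics/side0.npz")
k=.64
for n,p,q in [("bolt",(430,287),(377,265)),("knob",(376,287),(400,336))]:
    print(n,tri([a,b],[np.array(p)*k,np.array(q)*k]))
# base corners z=.012 : side crop & scene crop
A=cv2.resize(a["pixels"][170:245,200:313,::-1],(800,531)[0:2] and (400,265),interpolation=cv2.INTER_CUBIC)
B=cv2.resize(b["pixels"][155:265,195:305,::-1],(600,600),interpolation=cv2.INTER_CUBIC)
A=cv2.resize(a["pixels"][170:245,200:310,::-1],(800,545),interpolation=cv2.INTER_CUBIC)
cv2.imwrite("pics/ca.png",A);cv2.imwrite("pics/cb.png",B)
# corners side (800px): rough
for p in [(322,292),(398,268),(460,378),(371,403)]: print(onz(b,np.array(p)*k,.012))
for p in [(362,275),(480,316),(447,371),(326,326)]: print(onz(a,np.array(p)*k,.012))
from workcell import bot
f=bot.grab_frame("wrist");E=f["extrinsics"];s=bot.observe()
print("cam",-E[:3,:3].T@E[:3,3],E[:3,:3].round(3).tolist(),f["fx"],f["cx"],f["cy"],f["dist"])
E
```

```text
bolt (array([0.53820256, 0.02878843, 0.1278183 ]), [np.float64(0.004072135440221508), np.float64(0.0040721354402213925)])
knob (array([ 0.55183894, -0.08956208,  0.07227748]), [np.float64(0.005057458611208031), np.float64(0.005057458611208121)])
[0.44710201 0.09468952 0.012     ]
[0.59974794 0.12770318 0.012     ]
[ 0.64557136 -0.15571117  0.012     ]
[ 0.48937853 -0.174138    0.012     ]
[ 0.48709431 -0.16749805  0.012     ]
[0.45430017 0.11060914 0.012     ]
[0.61275999 0.11920212 0.012     ]
[ 0.64798586 -0.14703138  0.012     ]
cam [0.07343838 0.62507588 0.37284709] [[0.225, 0.974, -0.001], [0.938, -0.216, 0.271], [0.264, -0.062, -0.963]] 276.539266938837 252.0832285282713 193.56424891714792 [-0.044792  0.        0.        0.        0.      ]
```

View pics/cb.png

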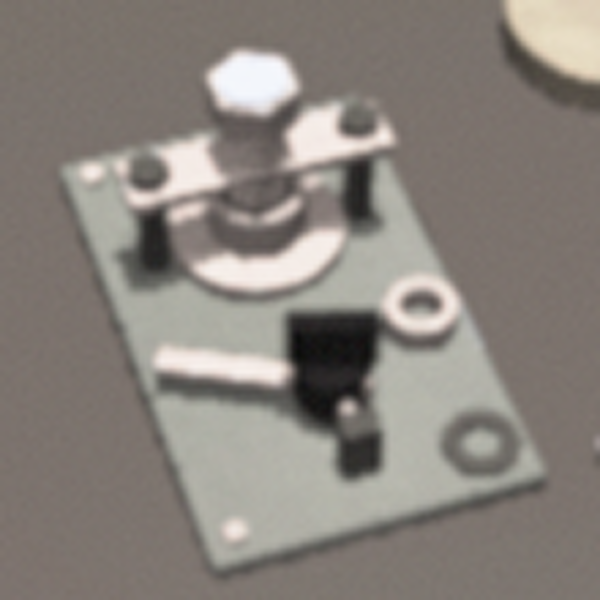

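The side crop shows the hex head on top at (252,82) and the black knob bar, with its top edge running (288,315) to (378,315). The steel finger points left to (155,360), the nut is at (420,307) and the washer at (482,443). The clamp is yawed about +8.5° and centred near (0.548,-0.024). I'll move above it.

```bash

python3 -m crank '{"travel":[[2,-3.2,0.4],[4,-6.4,0.8],[6,-9.6,1.2],[8,-12.8,1.6],[10,-16,2]],"turn":[[0,0,0],[0,0,0],[0,0,0],[0,0,0],[0,0,0]],"gripper":[0,0,0,0,0]}'
python3 -m crank '{"travel":[[2,-3.2,0.4],[4,-6.4,0.8],[6,-9.6,1.2],[8,-12.8,1.6],[10,-16,2]],"turn":[[0,0,0],[0,0,0],[0,0,0],[0,0,0],[0,0,0]],"gripper":[0,0,0,0,0]}'
python3 -m crank '{"travel":[[2,-3.2,0.4],[4,-6.4,0.8],[6,-9.6,1.2],[8,-12.8,1.6],[10,-16,2]],"turn":[[0,0,0],[0,0,0],[0,0,0],[0,0,0],[0,0,0]],"gripper":[0,0,0,0,0]}'
python3 - <<'E'
from workcell import bot
print(bot.observe()["qpos"])
E
python3 -m crank '{"travel":[[2,-3.2,0],[4,-6.4,0],[6,-9.6,0],[8,-12.8,0],[8,-12.8,0]],"turn":[[0,0,0],[0,0,0],[0,0,0],[0,0,0],[0,0,0]],"gripper":[0,0,0,0,0]}'
python3 - <<'E'
from workcell import bot
import cv2,numpy as np
s=bot.observe();print(s["qpos"],s["position"],s["tool_rot"])
f=bot.grab_frame("wrist"); np.savez("pics/w1.npz",**f); cv2.imwrite("pics/w1.png",cv2.resize(f["pixels"][:,:,::-1],(800,600),interpolation=cv2.INTER_CUBIC))
E
```

```text
clock: 0.65
position: [0.2405, 0.4476, 0.226]
tool_rot: [-3.141, 0.0, 2.916]
force: [0.4, 0.1, -0.2]
grip_width: 0.0853
finger_force: 0.0
clock: 1.15
position: [0.3405, 0.2877, 0.2462]
tool_rot: [3.142, -0.0, 2.916]
force: [0.4, 1.0, 0.1]
grip_width: 0.0854
finger_force: 0.0
clock: 1.65
position: [0.4404, 0.1277, 0.2662]
tool_rot: [3.141, 0.0, 2.916]
force: [0.2, 1.4, 0.0]
grip_width: 0.0854
finger_force: 0.0
[-0.61084223  0.18501522  0.2322423   1.95041189 -0.05007572  1.01150304
  0.98918918]
clock: 2.15
position: [0.5213, -0.0033, 0.2658]
tool_rot: [-3.14, 0.001, 2.911]
force: [-1.0, 1.4, -0.9]
grip_width: 0.0854
finger_force: 0.0
[-0.36124972  0.3022904   0.32236687  1.81005227 -0.10700997  1.04619206
  1.34091981] [ 0.52134843 -0.0032896   0.26578492] [-3.13985596e+00  7.70148091e-04  2.91055822e+00]
```

View pics/w1.png

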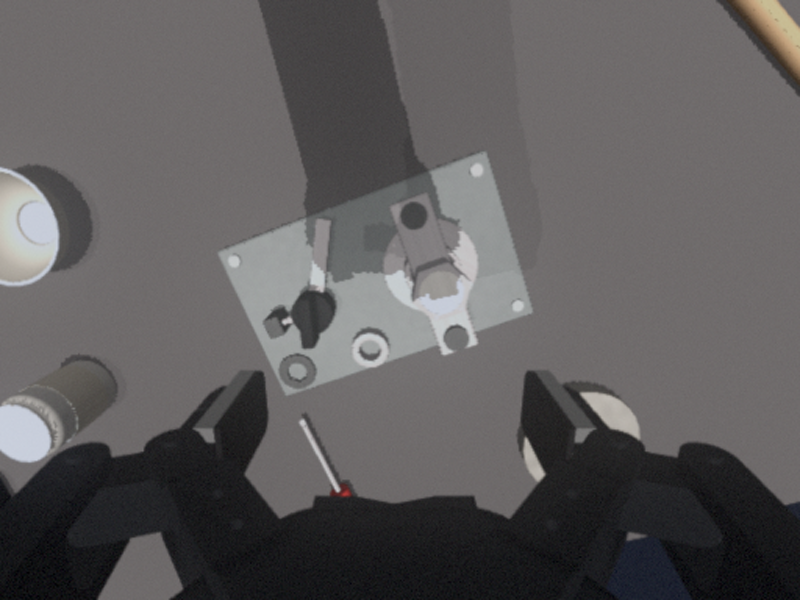

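The wrist view shows the plate corners at (220,253), (486,152), (532,312) and (287,394). The knob is at (313,313) with its bar near vertical in the image, and the bolt head is near (438,285). Next is an enlarged crop.

```bash
python3 - <<'E'
from h import *
f=np.load("pics/w1.npz");k=.64
P=np.array([onz(f,np.array(p)*k,.012) for p in [(220,253),(486,152),(532,312),(287,394)]])[:,:2]
L=np.array([[-.085,-.14],[-.085,.14],[.085,.14],[.085,-.14]])
M=cv2.estimateAffinePartial2D(L,P)[0];print(P.round(4),M, np.degrees(np.arctan2(M[1,0],M[0,0])),np.hypot(M[0,0],M[1,0]))
print("bolt",M@[0,.055,1],"knob",M@[0,-.065,1])
cv2.imwrite("pics/w1c.png",cv2.resize(f["pixels"][125:245,160:320,::-1],(800,600),interpolation=cv2.INTER_CUBIC))
for n,z in(("bolt",.123),("knob",.077),("strap",.076)):
    l=M@[0,.055 if n!="knob" else -.065,1]; p=proj(f,[*l,z])[0];print(n,p,(p-[160,125])*5)
E
```

```text
Traceback (most recent call last):
cv2.error: OpenCV(4.12.0) /io/opencv/modules/calib3d/src/ptsetreg.cpp:1108: error: (-215:Assertion failed) count >= 0 && to.checkVector(2) == count in function 'estimateAffinePartial2D'
```

```bash
python3 - <<'E'
from h import *
f=np.load("pics/w1.npz");k=.64
P=np.ascontiguousarray(np.array([onz(f,np.array(p)*k,.012) for p in [(220,253),(486,152),(532,312),(287,394)]])[:,:2])
L=np.array([[-.085,-.14],[-.085,.14],[.085,.14],[.085,-.14]])
M=cv2.estimateAffinePartial2D(L,P)[0];np.save("pics/M.npy",M);print(P.round(4),M, np.degrees(np.arctan2(M[1,0],M[0,0])),np.hypot(M[0,0],M[1,0]))
print("bolt",M@[0,.055,1],"knob",M@[0,-.065,1])
cv2.imwrite("pics/w1c.png",cv2.resize(f["pixels"][125:245,160:320,::-1],(800,600),interpolation=cv2.INTER_CUBIC))
for n,z in(("bolt",.123),("knob",.077),("strap",.076)):
    l=M@[0,.055 if n!="knob" else -.065,1]; p=proj(f,[*l,z])[0];print(n,p,(p-[160,125])*5)
E
```

```text
[[ 0.4816 -0.1702]
 [ 0.4489  0.1021]
 [ 0.6129  0.1208]
 [ 0.6442 -0.1508]] [[ 0.96835318 -0.11355174  0.54690168]
 [ 0.11355174  0.96835318 -0.02453683]] 6.688116009763941 0.9749881460561941
bolt [0.54065633 0.02872259] knob [ 0.55428254 -0.08747979]
bolt [282.31488429 187.22753761] [611.57442145 311.13768806]
knob [197.02854281 207.23746631] [185.14271403 411.18733157]
strap [278.62160119 178.34450404] [593.10800596 266.72252019]
```

View pics/w1c.png

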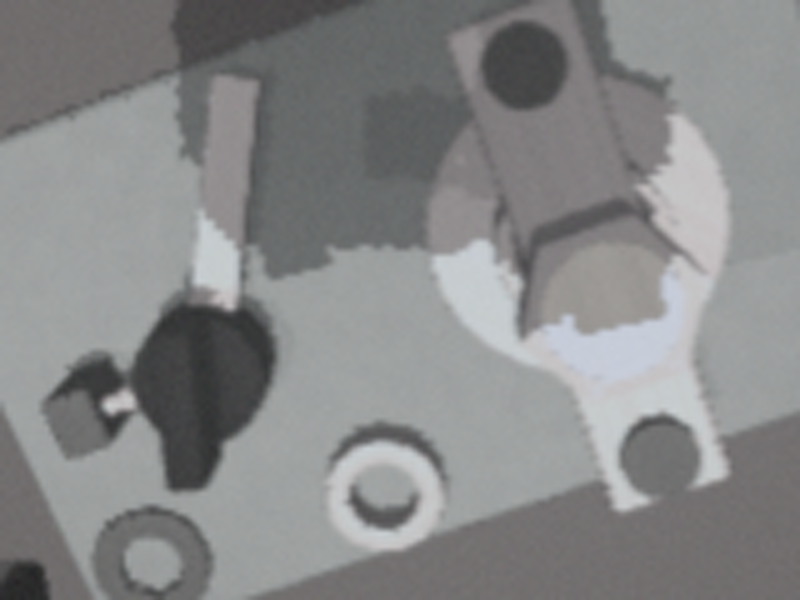

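The crop shows the head's top disc centred at (610,313), as predicted. The knob hub is at (205,370), its bar end at (180,488), and the strap caps are at (525,65) and (661,452). I'll take closer views centred on the bolt and then the knob.

```bash

python3 -m crank '{"travel":[[0,2,-2],[0,4,-4],[0,4,-6],[0,4,-6],[0,4,-6]],"turn":[[0,0,0],[0,0,0],[0,0,0],[0,0,0],[0,0,0]],"gripper":[0,0,0,0,0]}' | head -2
python3 - <<'E'
from workcell import bot
import numpy as np
f=bot.grab_frame("wrist"); np.savez("pics/w2.npz",**f)
E
python3 -m crank '{"travel":[[0,-3,0],[0,-6,0],[0,-9,0],[0,-11.5,0],[0,-11.5,0]],"turn":[[0,0,0],[0,0,0],[0,0,0],[0,0,0],[0,0,0]],"gripper":[0,0,0,0,0]}' | head -2
python3 - <<'E'
from workcell import bot
from h import *
f=bot.grab_frame("wrist"); np.savez("pics/w3.npz",**f); g=np.load("pics/w2.npz")
M=np.load("pics/M.npy");out=[]
for F,l,z in((g,.055,.1),(f,-.065,.07)):
    c=proj(F,[*(M@[0,l,1]),z])[0].round().astype(int);x0,y0=c[0]-40,c[1]-55
    im=F["pixels"][y0:y0+110,x0:x0+80,::-1].astype(float)
    im=np.clip(255*(im/255)**.5,0,255).astype(np.uint8)
    print("origin",x0,y0);out.append(cv2.resize(im,(400,550),interpolation=cv2.INTER_CUBIC))
cv2.imwrite("pics/c23.png",np.hstack(out))
E
```

```text
clock: 2.7
position: [0.5198, 0.0413, 0.2064]
clock: 3.25
position: [0.52, -0.0776, 0.2074]
origin 204 152
origin 210 153
```

View pics/c23.png

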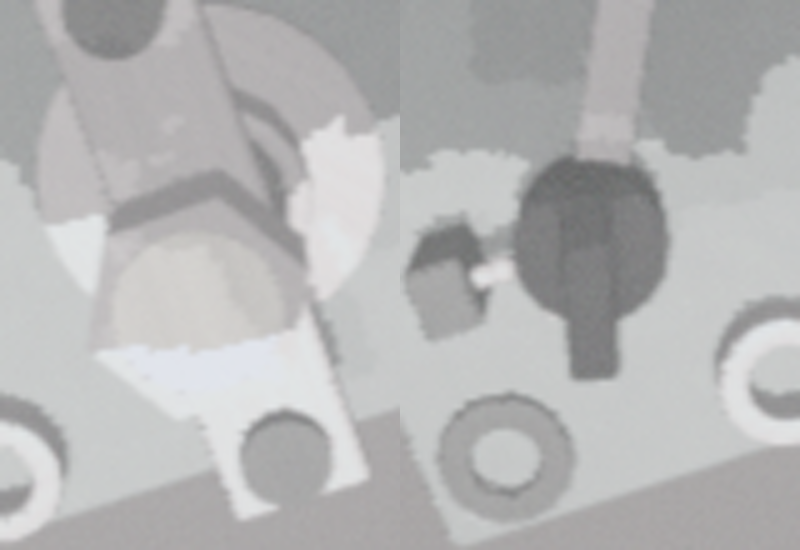

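Left panel (bolt): the top hexagon has corners at about (108,235), (218,203), (307,270), (185,415) and (95,350), with its centre near (201,310). Right panel (knob): the bar's top face runs from (590,245) to (595,378) and the hub centre is near (592,240).

```bash
python3 - <<'E'
from h import *
w1,w2,w3,sd,sc=[np.load(f"pics/{n}.npz") for n in("w1","w2","w3","side0","scene0")]
c=lambda o,p:np.array(o)+np.array(p)/5
W1,W2,W3=lambda x,y:c((160,125),(x,y)),lambda x,y:c((204,152),(x,y)),lambda x,y:c((210,153),(x-400,y))
S=lambda x,y:np.array((195,155))+np.array((x,y))*110/600
print("head",tri([w1,w2],[W1(610,313),W2(201,310)]),tri([w1,w2,sd],[W1(610,313),W2(201,310),S(252,82)]))
e=tri([w1,w3],[W1(180,486),W3(595,378)]);print("bar end",e)
M=np.load("pics/M.npy")
for z in(.12,.123):
    V=np.array([onz(w2,W2(*p),z)[:2] for p in[(108,235),(218,203),(307,270),(185,415),(95,350)]]);o=onz(w2,W2(201,310),z)[:2]
    d=V-o;print(z,o,np.degrees(np.arctan2(d[:,1],d[:,0])).round(1),np.hypot(*d.T).round(4), "mod60",(np.degrees(np.arctan2(d[:,1],d[:,0]))%60).round(1))
a,b=onz(w3,W3(590,245),.077),onz(w3,W3(595,378),.077);print("bar",a,b,(a+b)/2,np.degrees(np.arctan2(*(b-a)[1::-1])),np.linalg.norm(b-a))
print("hub@.045",onz(w3,W3(592,240),.04))
p,q=onz(w2,W2(286,458),.082),onz(w2,W2(112,8),.082);print("caps",p,q,(p+q)/2,np.degrees(np.arctan2(*(p-q)[1::-1])),np.linalg.norm(p-q))
p,q=onz(w1,W1(661,452),.082),onz(w1,W1(525,65),.082);print("caps",p,q,(p+q)/2,np.degrees(np.arctan2(*(p-q)[1::-1])),np.linalg.norm(p-q))
E
```

```text
head (array([0.54337915, 0.02867553, 0.11432431]), [np.float64(4.159450628222721e-05), np.float64(4.15945062822386e-05)]) (array([0.54114863, 0.02898001, 0.12205242]), [np.float64(0.0006687715297263028), np.float64(0.0006946062663948388), np.float64(0.0003854806568705633)])
bar end (array([ 0.57244926, -0.09276311,  0.08483444]), [np.float64(0.0001959833710115029), np.float64(0.00019598337101138998)])
0.12 [0.54137009 0.02928972] [-143.7  158.1   98.8  -21.6  -81.2] [0.0234 0.0219 0.0221 0.0225 0.0225] mod60 [36.3 38.1 38.8 38.4 38.8]
0.123 [0.54032961 0.02962219] [-143.7  158.1   98.8  -21.6  -81.2] [0.0231 0.0216 0.0219 0.0222 0.0222] mod60 [36.3 38.1 38.8 38.4 38.8]
bar [ 0.54410909 -0.08725706  0.077     ] [ 0.57587586 -0.09369647  0.077     ] [ 0.55999247 -0.09047676  0.077     ] -11.45910335163625 0.032412864335688456
hub@.045 [ 0.55422176 -0.08971552  0.04      ]
caps [0.59433606 0.03579042 0.082     ] [0.4846093  0.02246139 0.082     ] [0.53947268 0.02912591 0.082     ] 6.926055720336257 0.11053336555343324
caps [0.59356922 0.03586171 0.082     ] [0.48473553 0.02250175 0.082     ] [0.53915237 0.02918173 0.082     ] 6.9983735645897065 0.10965062941720848
```

Knob axis: (0.5545,-0.090), bar at -11.5°. Bolt axis: (0.540,0.029), flat normals at about 8.3° mod 60. Going down on the knob.

```bash

python3 -m crank '{"travel":[[1.75,-0.6,0],[3.45,-1.25,0],[3.45,-1.25,-3.5],[3.45,-1.25,-7],[3.45,-1.25,-10]],"turn":[[0,0,1.7],[0,0,1.7],[0,0,1.7],[0,0,1.7],[0,0,1.7]],"gripper":[0.3,0.3,0.3,0.3,0.3]}' 30
python3 -m crank '{"travel":[[0,0,-2],[0,0,-4],[0,0,-5.5],[0,0,-5.5],[0,0,-5.5]],"turn":[[0,0,0],[0,0,0],[0,0,0],[0,0,0],[0,0,0]],"gripper":[0.3,0.3,0.3,0.3,0.3]}'
python3 -m crank '{"travel":[[0,0,0],[0,0,0],[0,0,0],[0,0,0],[0,0,0]],"turn":[[0,0,0],[0,0,0],[0,0,0],[0,0,0],[0,0,0]],"gripper":[0.9,0.95,0.95,0.95,0.95]}' 30
```

```text
clock: 3.8
position: [0.5547, -0.0853, 0.1052]
tool_rot: [3.141, 0.001, 2.946]
force: [1.1, 0.4, 0.5]
grip_width: 0.0596
finger_force: 0.0
clock: 4.3
position: [0.5549, -0.0859, 0.0518]
tool_rot: [3.141, 0.001, 2.946]
force: [-0.2, -0.5, 0.8]
grip_width: 0.0598
finger_force: 0.0
clock: 4.8
position: [0.555, -0.0875, 0.0519]
tool_rot: [-3.141, 0.002, 2.945]
force: [-0.9, -4.8, 9.7]
grip_width: 0.0042
finger_force: 4.3
```

```bash
python3 - <<'E'
from workcell import bot
from h import *
f=bot.grab_frame("wrist");s=bot.observe();print(s["grip_width"],s["finger_force"],s["force"],s["position"])
out=[cv2.resize(f["pixels"][130:384,120:400,::-1],(660,600),interpolation=cv2.INTER_CUBIC)]
out=np.clip(255*(out[0]/255.)**.5,0,255).astype(np.uint8)
cv2.imwrite("pics/k1.png",out)
E
```

```text
0.004649754771331739 4.329047935343624 [-0.59732563 -4.10913037  9.49106485] [ 0.55502462 -0.08746627  0.051874  ]
```

View pics/k1.png

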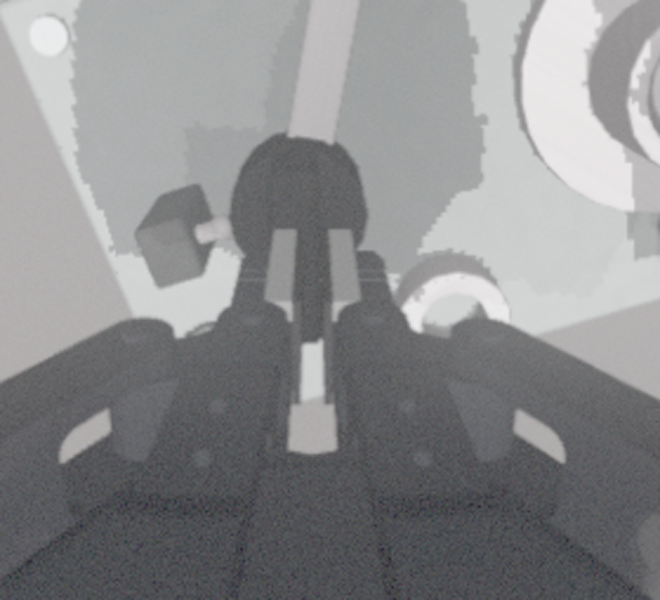

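The bar is between the pads, but the tips press on the hub (9.7 N up) and the grip sits about 3 mm off-centre. I'll ease up and recentre.

```bash

python3 -m crank '{"travel":[[0,-0.1,0.3],[0,-0.3,0.4],[0,-0.4,0.4],[0,-0.4,0.4],[0,-0.4,0.4]],"turn":[[0,0,0],[0,0,0],[0,0,0],[0,0,0],[0,0,0]],"gripper":[0.8,0.8,0.95,0.95,0.95]}' 40
python3 -m crank '{"travel":[[0,0,0],[0,0,0],[0,0,0],[0,0,0],[0,0,0]],"turn":[[0,0,0],[0,0,-4],[0,0,-8],[0,0,-12],[0,0,-16]],"gripper":[0.95,0.95,0.95,0.95,0.95]}' 40
```

```text
clock: 5.35
position: [0.5544, -0.0903, 0.0549]
tool_rot: [3.142, -0.0, 2.945]
force: [0.7, -0.3, -0.4]
grip_width: 0.0043
finger_force: 0.0
clock: 5.85
position: [0.5544, -0.0903, 0.0549]
tool_rot: [-3.142, -0.0, 2.663]
force: [-0.1, 0.1, 0.4]
grip_width: 0.0042
finger_force: 0.0
```

```bash
python3 - <<'E'
from workcell import bot
from h import *
f=bot.grab_frame("wrist");np.savez("pics/w4.npz",**f);s=bot.observe();print(s["moment"],s["qpos"][6])
a=cv2.imread("pics/k1.png",0);b=cv2.resize(f["pixels"][130:384,120:400,::-1],(660,600),interpolation=cv2.INTER_CUBIC)
b=np.clip(255*(b/255.)**.5,0,255).astype(np.uint8);cv2.imwrite("pics/k2.png",b);b=cv2.cvtColor(b,cv2.COLOR_BGR2GRAY)
for r in(20,60,100,300,320,335): print(r,"\n a",a[r,220:400:8].tolist(),"\n b",b[r,220:400:8].tolist())
E
```

```text
[ 0.02900883  0.00782448 -0.00066481] 1.4340870493075057
20 
 a [170, 171, 170, 171, 172, 172, 172, 170, 173, 165, 161, 177, 191, 192, 190, 189, 189, 168, 159, 161, 161, 161, 159] 
 b [170, 170, 169, 170, 161, 159, 187, 190, 188, 188, 190, 187, 158, 159, 159, 160, 161, 161, 161, 162, 161, 162, 161]
60 
 a [170, 172, 173, 171, 172, 170, 170, 160, 163, 161, 168, 190, 190, 188, 189, 188, 168, 163, 158, 161, 161, 161, 162] 
 b [171, 169, 170, 160, 161, 161, 158, 189, 188, 188, 187, 187, 172, 159, 160, 159, 160, 160, 160, 159, 163, 161, 162]
100 
 a [170, 171, 173, 170, 172, 170, 161, 161, 162, 162, 188, 188, 187, 187, 186, 175, 161, 161, 159, 160, 161, 161, 161] 
 b [171, 170, 170, 165, 160, 158, 160, 178, 187, 185, 187, 185, 184, 159, 161, 159, 162, 160, 161, 160, 161, 160, 159]
300 
 a [210, 206, 106, 103, 102, 103, 142, 158, 160, 124, 98, 97, 94, 97, 125, 160, 156, 141, 101, 100, 105, 102, 136] 
 b [139, 189, 101, 95, 98, 96, 138, 155, 158, 125, 91, 93, 96, 88, 126, 159, 154, 140, 99, 104, 108, 105, 204]
320 
 a [99, 104, 102, 108, 115, 106, 102, 99, 104, 141, 104, 94, 93, 101, 141, 96, 98, 99, 107, 109, 114, 98, 104] 
 b [95, 94, 90, 106, 105, 101, 91, 98, 98, 139, 110, 91, 96, 101, 141, 101, 94, 100, 111, 109, 114, 105, 105]
335 
 a [108, 98, 100, 104, 100, 96, 101, 99, 97, 103, 108, 96, 90, 104, 103, 99, 97, 99, 98, 97, 100, 104, 107] 
 b [100, 94, 97, 92, 94, 90, 94, 91, 87, 100, 106, 125, 90, 102, 102, 97, 96, 104, 102, 96, 100, 103, 103]
```

View pics/k2.png

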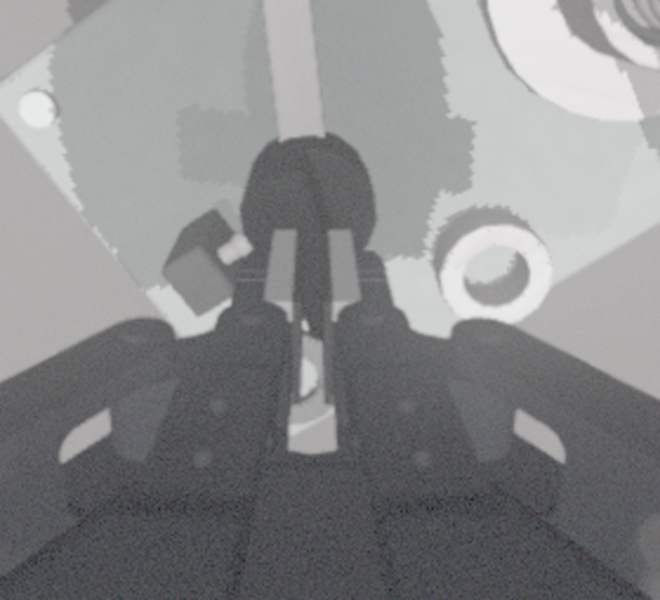

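The bar runs down between the pads at (312,240-330) and didn't follow the turn. The hub centre (308,200) seems to sit ahead of the pads. I'll check the projections.

```bash
python3 - <<'E'
from workcell import bot
from h import *
f=np.load("pics/w4.npz");s=bot.observe();p=s["position"]
from scipy.spatial.transform import Rotation as R
T=R.from_euler("xyz",s["tool_rot"]).as_matrix()
q=lambda X:((proj(f,X)[0]-[120,130])*600/254).round()
print("tcp",q(p),"grasp",q(p-.019*T[:,2]),"tcp+-10 tool x",q(p+.011*T[:,0]),q(p-.011*T[:,0]),"tool x",T[:,0])
for z in(.03,.047,.06,.077):print(z,q([.5545,-.09,z]))
print("bolt hd plate", q([.54,.029,.012]))
E=f["extrinsics"];print(-E[:3,:3].T@E[:3,3])
E
```

```text
tcp [309. 225.] grasp [309. 254.] tcp+-10 tool x [309. 187.] [309. 262.] tool x [-8.85790313e-01  4.64085652e-01  1.72039408e-04]
0.03 [310. 195.]
0.047 [310. 215.]
0.06 [310. 232.]
0.077 [310. 260.]
bolt hd plate [625. -29.]
[ 0.49391508 -0.05799324  0.22229322]
```

```bash
python3 - <<'E'
from workcell import bot
from h import *
from scipy.spatial.transform import Rotation as R
def tool(F,T,p,px,x):  # intersect ray with tool-plane x
    c,r=ray(F,px);c=T.T@(c-p);r=T.T@r
    return (c+r*(x-c[0])/r[0]).round(4)
s=bot.observe();T=R.from_euler("xyz",s["tool_rot"]).as_matrix();f=np.load("pics/w4.npz")
k=lambda x,y:np.array((120,130))+np.array((x,y))*254/600
for x in(.011,.0,-.011):
  print(x,[tool(f,T,s["position"],k(*p),x) for p in[(275,230),(297,230),(330,230),(352,230),(266,302),(292,302),(297,340),(326,340)]])
w=np.load("pics/w1.npz");T1=R.from_euler("xyz",[-3.13985596,7.7e-4,2.91055822]).as_matrix();p1=np.array([.52134843,-.0032896,.26578492])
for x in(.011,0,-.011):print(x,[tool(w,T1,p1,np.array(p)*.64,x) for p in[(265,373),(240,373),(525,373),(265,420),(195,430)]])
E
```

```text
0.011 [array([ 0.011 , -0.0077, -0.0298]), array([ 0.011 , -0.0027, -0.0298]), array([ 0.011 ,  0.0048, -0.0297]), array([ 0.011 ,  0.0098, -0.0297]), array([ 0.011 , -0.0075, -0.0629]), array([ 0.011 , -0.0029, -0.0629]), array([ 0.011 , -0.0017, -0.0752]), array([ 0.011 ,  0.0029, -0.0752])]
0.0 [array([ 0.    , -0.0093, -0.0035]), array([ 0.    , -0.0033, -0.0035]), array([ 0.    ,  0.0056, -0.0034]), array([ 0.    ,  0.0115, -0.0034]), array([ 0.    , -0.0091, -0.0429]), array([ 0.    , -0.0035, -0.0429]), array([ 0.    , -0.0022, -0.0576]), array([ 0.    ,  0.0034, -0.0576])]
-0.011 [array([-0.011 , -0.0108,  0.0227]), array([-0.011 , -0.0039,  0.0228]), array([-0.011 ,  0.0064,  0.0229]), array([-0.011 ,  0.0133,  0.0229]), array([-0.011 , -0.0106, -0.023 ]), array([-0.011 , -0.0042, -0.0229]), array([-0.011 , -0.0026, -0.04  ]), array([-0.011 ,  0.0038, -0.04  ])]
0.011 [array([ 0.011 , -0.0394, -0.0444]), array([ 0.011 , -0.0472, -0.0445]), array([ 0.011 ,  0.0416, -0.0447]), array([ 0.011 , -0.0315, -0.072 ]), array([ 0.011 , -0.0472, -0.0768])]
0 [array([ 0.    , -0.0471, -0.0209]), array([ 0.    , -0.0564, -0.021 ]), array([ 0.    ,  0.0494, -0.0211]), array([ 0.    , -0.0377, -0.0537]), array([ 0.    , -0.0564, -0.0594])]
-0.011 [array([-0.011 , -0.0548,  0.0027]), array([-0.011 , -0.0656,  0.0026]), array([-0.011 ,  0.0572,  0.0024]), array([-0.011 , -0.0439, -0.0354]), array([-0.011 , -0.0656, -0.0421])]
```

The numbers say the actual fingertips sit about 25 mm above the reported TCP: they pressed on the bar's top at 77 mm and turned freely above it. I'll realign, open to about 34 mm and go down in steps while watching the force.

```bash

python3 -m crank '{"travel":[[0,0,0],[0,0,0.5],[0,0,0.5],[0,0,0.5],[0,0,0]],"turn":[[0,0,0],[0,0,5],[0,0,10],[0,0,16],[0,0,16]],"gripper":[0.6,0.6,0.6,0.6,0.6]}'
python3 -m crank '{"travel":[[0,0,-0.3],[0,0,-0.6],[0,0,-0.9],[0,0,-1.2],[0,0,-1.2]],"turn":[[0,0,0],[0,0,0],[0,0,0],[0,0,0],[0,0,0]],"gripper":[0.6,0.6,0.6,0.6,0.6]}'
python3 -m crank '{"travel":[[0,0,-0.2],[0,0,-0.4],[0,0,-0.6],[0,0,-0.8],[0,0,-0.8]],"turn":[[0,0,0],[0,0,0],[0,0,0],[0,0,0],[0,0,0]],"gripper":[0.6,0.6,0.6,0.6,0.6]}'
python3 -m crank '{"travel":[[0,0,0],[0,0,0],[0,0,0],[0,0,0],[0,0,0]],"turn":[[0,0,0],[0,0,0],[0,0,0],[0,0,0],[0,0,0]],"gripper":[0.7,0.8,0.9,0.95,0.95]}' 40
```

```text
clock: 6.4
position: [0.5548, -0.0905, 0.0554]
tool_rot: [3.141, 0.001, 2.949]
force: [-0.4, -1.1, 0.5]
grip_width: 0.0341
finger_force: 0.0
clock: 6.9
position: [0.5542, -0.0903, 0.0425]
tool_rot: [-3.141, -0.001, 2.945]
force: [-0.3, -0.2, -0.4]
grip_width: 0.034
finger_force: 0.0
clock: 7.4
position: [0.5543, -0.0904, 0.0347]
tool_rot: [-3.142, -0.0, 2.945]
force: [0.8, 0.6, 0.4]
grip_width: 0.0342
finger_force: 0.0
clock: 7.9
position: [0.5543, -0.0912, 0.0352]
tool_rot: [-3.141, 0.0, 2.945]
force: [-2.0, -5.1, 5.2]
grip_width: 0.0111
finger_force: 41.8
```

Gripped: 11 mm wide at 42 N. Turning clockwise.

```bash

python3 -m crank '{"travel":[[0,0,0],[0,0,0],[0,0,0],[0,0,0],[0,0,0]],"turn":[[0,0,-5],[0,0,-10],[0,0,-15],[0,0,-20],[0,0,-25]],"gripper":[0.95,0.95,0.95,0.95,0.95]}' 60
python3 -c "
from workcell import bot
print(bot.observe()['moment'],bot.observe()['force'])"
python3 -m crank '{"travel":[[0,0,0],[0,0,0],[0,0,0],[0,0,0],[0,0,0]],"turn":[[0,0,-5],[0,0,-10],[0,0,-15],[0,0,-20],[0,0,-25]],"gripper":[0.95,0.95,0.95,0.95,0.95]}'
python3 -c "
from workcell import bot
print(bot.observe()['moment'],bot.observe()['force'])"
python3 -m crank '{"travel":[[0,0,0],[0,0,0],[0,0,0],[0,0,0],[0,0,0]],"turn":[[0,0,-4],[0,0,-8],[0,0,-8],[0,0,-8],[0,0,-8]],"gripper":[0.95,0.95,0.95,0.95,0.95]}'
python3 -c "
from workcell import bot
print(bot.observe()['moment'],bot.observe()['force'],bot.observe()['qpos'])
f=bot.grab_frame('wrist');import numpy as np;np.savez('pics/w5.npz',**f)
f=bot.grab_frame('side');import numpy as np;np.savez('pics/side1.npz',**f)"
```

```text
clock: 8.4
position: [0.5542, -0.0914, 0.0353]
tool_rot: [-3.141, 0.001, 2.505]
force: [-4.1, -5.2, 5.7]
grip_width: 0.0104
finger_force: 63.3
[-1.21186142  0.78876105  0.05317666] [-4.09348603 -5.18357355  5.69360948]
clock: 8.9
position: [0.5542, -0.0914, 0.0353]
tool_rot: [-3.141, 0.001, 2.068]
force: [-4.5, -7.2, 5.6]
grip_width: 0.0109
finger_force: 63.3
[-1.38482885  0.90888631  0.01187823] [-4.5099948  -7.23032867  5.58605431]
clock: 9.4
position: [0.5541, -0.0915, 0.0353]
tool_rot: [-3.141, 0.001, 1.932]
force: [-4.7, -6.8, 6.5]
grip_width: 0.0103
finger_force: 63.5
[-1.32495823  0.88147586  0.02320101] [-4.72927788 -6.83936069  6.53759541] [-0.2803627   0.73046619  0.48889547  1.91078109 -0.55305462  0.63676472
  0.91900319]
```

```bash

python3 -m crank '{"travel":[[0,0,0],[0,0,0],[0,0,2],[0,0,6],[0,0,10]],"turn":[[0,0,0],[0,0,0],[0,0,0],[0,0,0],[0,0,0]],"gripper":[0.55,0.55,0.55,0.55,0.55]}' 30
python3 -m crank '{"travel":[[-0.5,3.5,2],[-1.0,7.5,2],[-1.45,11.95,2],[-1.45,11.95,2],[-1.45,11.95,2]],"turn":[[0,0,-8],[0,0,-16],[0,0,-24],[0,0,-32],[0,0,-40]],"gripper":[0.3,0.3,0.3,0.3,0.3]}' 30
python3 -m crank '{"travel":[[0,0,0],[0,0,0],[0,0,0],[0,0,0],[0,0,0]],"turn":[[0,0,-8],[0,0,-16],[0,0,-24],[0,0,-32.4],[0,0,-32.4]],"gripper":[0.3,0.3,0.3,0.3,0.3]}' 30
python3 - <<'E'
from workcell import bot
from h import *
print(bot.observe()["qpos"])
g=bot.grab_frame("wrist");np.savez("pics/w6.npz",**g)
f=bot.grab_frame("side");np.savez("pics/side2.npz",**f);s0=np.load("pics/side0.npz")
for n,F in(("before",s0),("after",f)):
    G=cv2.GaussianBlur(F["pixels"],(3,3),0).astype(float).sum(2);o=[]
    for a in range(0,360,5):
        v=[G[tuple(proj(F,[.5545+r*np.cos(np.radians(a)),-.09+r*np.sin(np.radians(a)),.032])[0][::-1].round().astype(int))] for r in(.05,.06,.07,.08)]
        o.append((round(np.min(v)),a))
    print(n,sorted(o)[::-1][:8])
A=cv2.resize(f["pixels"][155:265,195:305,::-1],(400,400),interpolation=cv2.INTER_CUBIC)
B=cv2.resize(g["pixels"][:,:,::-1],(400,300),interpolation=cv2.INTER_CUBIC)
cv2.imwrite("pics/v2.png",np.hstack([A,np.vstack([B,np.zeros((100,400,3),np.uint8)])]))
E
```

```text
clock: 10.0
position: [0.554, -0.0903, 0.1359]
tool_rot: [-3.14, -0.0, 1.933]
force: [0.2, 0.3, 0.3]
grip_width: 0.0385
finger_force: 0.0
clock: 10.5
position: [0.5399, 0.0312, 0.155]
tool_rot: [-3.141, -0.001, 1.233]
force: [0.9, -0.8, 0.2]
grip_width: 0.06
finger_force: 0.0
clock: 11.0
position: [0.5399, 0.0295, 0.1547]
tool_rot: [3.141, 0.001, 0.667]
force: [0.2, -0.2, 0.2]
grip_width: 0.0602
finger_force: 0.0
[-0.81924049  0.67890056  0.99090026  1.90592909 -0.70065107  0.95108852
 -0.3956589 ]
before [(683, 160), (654, 155), (528, 150), (527, 300), (526, 295), (524, 250), (521, 340), (521, 235)]
after [(572, 45), (560, 300), (558, 295), (556, 250), (556, 55), (555, 60), (554, 255), (552, 340)]
```

View pics/v2.png

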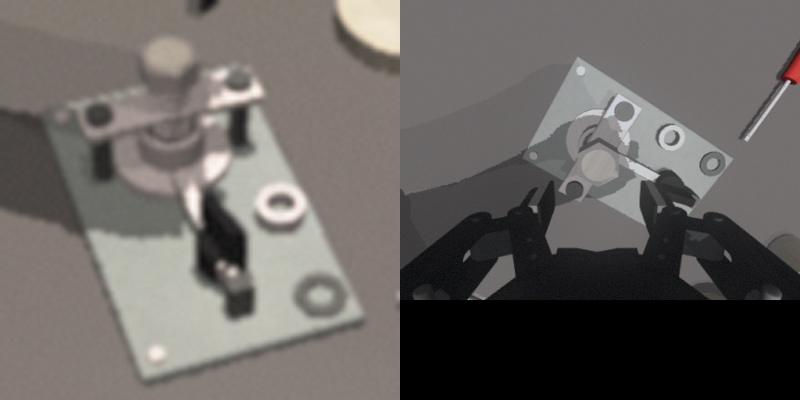

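The side crop shows the knob bar now turned along the clamp's length, with the steel finger reaching over the nut plate at (185,190). The knob is locked and the nut and washer are untouched. The gripper is above the bolt, so I'll go down and grip the head.

```bash

python3 -m crank '{"travel":[[0,0,-2],[0,0,-4],[0,0,-5.5],[0,0,-6.5],[0,0,-7.2]],"turn":[[0,0,0],[0,0,0],[0,0,0],[0,0,0],[0,0,0]],"gripper":[0.3,0.3,0.3,0.3,0.3]}' 30
python3 -m crank '{"travel":[[0,0,0],[0,0,0],[0,0,0],[0,0,0],[0,0,0]],"turn":[[0,0,0],[0,0,0],[0,0,0],[0,0,0],[0,0,0]],"gripper":[0.4,0.5,0.6,0.6,0.6]}' 30
python3 -c "
from workcell import bot
print(bot.observe()['moment'],bot.observe()['force'])"
```

```text
clock: 11.6
position: [0.5399, 0.029, 0.0825]
tool_rot: [-3.141, 0.0, 0.671]
force: [-0.4, -0.6, -0.2]
grip_width: 0.06
finger_force: 0.0
clock: 12.1
position: [0.5405, 0.0287, 0.0837]
tool_rot: [3.14, -0.001, 0.669]
force: [0.7, -3.1, 6.0]
grip_width: 0.0393
finger_force: 30.4
[-0.8681774  -0.10725505 -0.00552973] [ 0.72410047 -3.12939284  5.96266375]
```

```bash

python3 -m crank '{"travel":[[0,0,0.02],[0,0,0.03],[0,0,0.05],[0,0,0.07],[0,0,0.08]],"turn":[[0,0,7],[0,0,14],[0,0,21],[0,0,28],[0,0,35]],"gripper":[0.6,0.6,0.6,0.6,0.6]}' 30
python3 -m crank '{"travel":[[0,0,0.02],[0,0,0.03],[0,0,0.05],[0,0,0.07],[0,0,0.08]],"turn":[[0,0,7],[0,0,14],[0,0,21],[0,0,28],[0,0,35]],"gripper":[0.6,0.6,0.6,0.6,0.6]}' 30
python3 -m crank '{"travel":[[0,0,0],[0,0,0],[0,0,0],[0,0,0],[0,0,0]],"turn":[[0,0,7],[0,0,14],[0,0,21],[0,0,28],[0,0,35]],"gripper":[0.6,0.6,0.6,0.6,0.6]}' 30
python3 -c "
from workcell import bot
print(bot.observe()['moment'],bot.observe()['force'],bot.observe()['qpos'])
f=bot.grab_frame('wrist');import numpy as np;np.savez('pics/w7.npz',**f)"
```

```text
clock: 12.6
position: [0.5402, 0.0289, 0.0843]
tool_rot: [3.141, -0.0, 1.285]
force: [-1.4, -2.5, 4.8]
grip_width: 0.0392
finger_force: 31.0
clock: 13.1
position: [0.5392, 0.0292, 0.0844]
tool_rot: [-3.14, -0.0, 1.896]
force: [-1.1, -1.9, -6.4]
grip_width: 0.0395
finger_force: 30.9
clock: 13.6
position: [0.5387, 0.0288, 0.0842]
tool_rot: [-3.14, -0.002, 2.507]
force: [-2.9, -3.8, -7.7]
grip_width: 0.0395
finger_force: 31.0
[-0.77126611  0.78208656 -0.03408642] [-2.85972595 -3.75888195 -7.69697851] [-0.44266361  0.59489046  0.38871848  1.94169336 -0.34733888  0.67266095
  1.09716462]
```

Fz went from +5 to -7 N, so the bolt's weight now hangs in the grip. I'll turn 12° more to be safely past the start, then ease the grip.

```bash

python3 -m crank '{"travel":[[0,0,0],[0,0,0],[0,0,0],[0,0,0],[0,0,0]],"turn":[[0,0,6],[0,0,12],[0,0,12],[0,0,12],[0,0,12]],"gripper":[0.6,0.6,0.6,0.6,0.6]}' 20
python3 -c "
from workcell import bot
f=bot.grab_frame('wrist');import numpy as np;np.savez('pics/w8.npz',**f);np.savez('pics/side3.npz',**bot.grab_frame('side'))"
python3 -m crank '{"travel":[[0,0,0],[0,0,0],[0,0,0],[0,0,0],[0,0,0]],"turn":[[0,0,0],[0,0,0],[0,0,0],[0,0,0],[0,0,0]],"gripper":[0.49,0.49,0.49,0.49,0.49]}' 20
python3 - <<'E'
from workcell import bot
from h import *
f=bot.grab_frame('wrist');np.savez('pics/w9.npz',**f);np.savez('pics/side4.npz',**bot.grab_frame('side'))
g=np.load("pics/w8.npz");s3,s4=np.load("pics/side3.npz"),np.load("pics/side4.npz")
p=[proj(f,[.54,.029,z])[0].round() for z in(.123,.115)];print("pred top",p)
A=np.clip(255*(np.hstack([x["pixels"][80:384,130:380,::-1] for x in(g,f)])/255.)**.6,0,255).astype(np.uint8)
cv2.imwrite("pics/wd.png",cv2.resize(A,(800,486)))
c=lambda F:cv2.cvtColor(F["pixels"],cv2.COLOR_RGB2GRAY).astype(np.float32)
for n,a,b,z in(("side",s3,s4,.115),("wrist",g,f,.123)):
    x,y=proj(a,[.54,.029,z])[0].astype(int)
    D=np.abs(c(a)-c(b));print(n,(x,y),D[y-12:y+12,x-12:x+12].mean(), cv2.phaseCorrelate(c(a)[y-12:y+12,x-9:x+9].copy(),c(b)[y-12:y+12,x-9:x+9].copy()))
E
```

```text
clock: 14.15
position: [0.5386, 0.0286, 0.0841]
tool_rot: [-3.14, -0.002, 2.709]
force: [-5.0, -3.3, -6.4]
grip_width: 0.0391
finger_force: 31.0
clock: 14.75
position: [0.5401, 0.0292, 0.0847]
tool_rot: [3.141, 0.0, 2.711]
force: [0.0, -1.0, 0.3]
grip_width: 0.0431
finger_force: 0.1
pred top [array([250., 253.]), array([250., 246.])]
side (np.int64(240), np.int64(172)) 7.029514 ((0.19253092404725436, 0.5215518227926896), 0.8749142421616448)
wrist (np.int64(252), np.int64(255)) 2.2743056 ((-6.883886667421958, -3.1780663572045302), 0.21681439214282566)
```

View pics/wd.png

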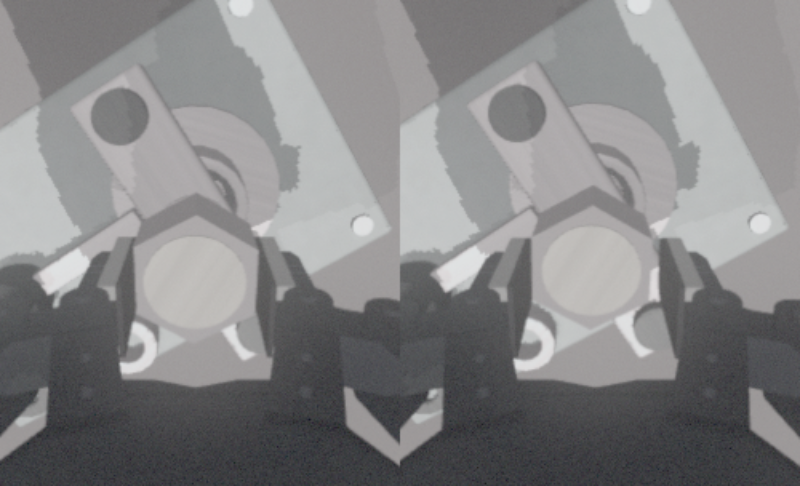

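The picture shows the head's disc moving up-image by 13 px (282 to 269) as the grip opened. That matches a drop of about 8 mm into the thread start. I'll lower 4 mm, regrip and turn forward 120° while following the pitch.

```bash

python3 -m crank '{"travel":[[0,0,-0.2],[0,0,-0.45],[0,0,-0.45],[0,0,-0.45],[0,0,-0.45]],"turn":[[0,0,0],[0,0,0],[0,0,0],[0,0,0],[0,0,0]],"gripper":[0.47,0.47,0.6,0.6,0.6]}' 30
python3 -m crank '{"travel":[[0,0,0],[0,0,0],[0,0,-0.02],[0,0,-0.04],[0,0,-0.06]],"turn":[[0,0,0],[0,0,-8],[0,0,-16],[0,0,-24],[0,0,-32]],"gripper":[0.6,0.6,0.6,0.6,0.6]}' 30
python3 -m crank '{"travel":[[0,0,-0.02],[0,0,-0.04],[0,0,-0.06],[0,0,-0.08],[0,0,-0.09]],"turn":[[0,0,-8],[0,0,-16],[0,0,-24],[0,0,-32],[0,0,-40]],"gripper":[0.6,0.6,0.6,0.6,0.6]}' 30
python3 -m crank '{"travel":[[0,0,-0.02],[0,0,-0.04],[0,0,-0.06],[0,0,-0.08],[0,0,-0.11]],"turn":[[0,0,-8],[0,0,-16],[0,0,-24],[0,0,-32],[0,0,-40]],"gripper":[0.6,0.6,0.6,0.6,0.6]}' 30
python3 -m crank '{"travel":[[0,0,0],[0,0,0],[0,0,0],[0,0,0],[0,0,0]],"turn":[[0,0,-8],[0,0,-8],[0,0,-8],[0,0,-8],[0,0,-8]],"gripper":[0.6,0.6,0.6,0.6,0.6]}' 30
python3 -c "
from workcell import bot
print(bot.observe()['moment'],bot.observe()['force'],bot.observe()['qpos'])"
```

```text
clock: 15.35
position: [0.5395, 0.0283, 0.0799]
tool_rot: [-3.14, -0.001, 2.711]
force: [-2.8, -4.4, 0.7]
grip_width: 0.0389
finger_force: 30.6
clock: 15.85
position: [0.5396, 0.0284, 0.0793]
tool_rot: [-3.141, 0.0, 2.147]
force: [-3.4, -3.6, -2.2]
grip_width: 0.0389
finger_force: 30.9
clock: 16.35
position: [0.5398, 0.0284, 0.0784]
tool_rot: [3.142, 0.001, 1.449]
force: [-1.3, -4.7, -3.3]
grip_width: 0.0394
finger_force: 30.8
clock: 16.85
position: [0.54, 0.0283, 0.0774]
tool_rot: [3.141, 0.001, 0.751]
force: [-1.5, -4.0, 2.9]
grip_width: 0.0395
finger_force: 31.5
clock: 17.35
position: [0.5399, 0.028, 0.0773]
tool_rot: [3.14, 0.001, 0.616]
force: [1.1, -5.8, -2.3]
grip_width: 0.039
finger_force: 31.0
[-1.51566065 -0.19865751 -0.11104414] [ 1.08158219 -5.8252093  -2.27906631] [-0.74792083  0.77970645  0.88356228  1.95885486 -0.83586125  0.81930707
 -0.3414454 ]
```

```bash

python3 -m crank '{"travel":[[0,0,0],[0,0,0],[0,0,0],[0,0,0],[0,0,0]],"turn":[[0,0,0],[0,0,0],[0,0,8],[0,0,16],[0,0,24]],"gripper":[0.3,0.3,0.3,0.3,0.3]}' 30
python3 -m crank '{"travel":[[0,0,0],[0,0,0],[0,0,0],[0,0,0],[0,0,0]],"turn":[[0,0,8],[0,0,16],[0,0,24],[0,0,32],[0,0,40]],"gripper":[0.3,0.3,0.3,0.3,0.3]}' 30
python3 -m crank '{"travel":[[0,0,0],[0,0,0],[0,0,0],[0,0,0],[0,0,0]],"turn":[[0,0,8],[0,0,16],[0,0,24],[0,0,32],[0,0,40]],"gripper":[0.3,0.3,0.3,0.3,0.3]}' 30
python3 -m crank '{"travel":[[0,0,0],[0,0,0],[0,0,0],[0,0,0],[0,0,0]],"turn":[[0,0,8],[0,0,16],[0,0,16],[0,0,16],[0,0,16]],"gripper":[0.3,0.3,0.3,0.3,0.3]}' 30
python3 - <<'E'
from workcell import bot
from h import *
f=bot.grab_frame('wrist');np.savez('pics/w10.npz',**f);print(bot.observe()["position"])
def disc(F):
    im=F["pixels"].astype(int);b=(cv2.cvtColor(F["pixels"],cv2.COLOR_RGB2HSV)).astype(int)
    roi=F["pixels"][215:300,200:300];ref=F["pixels"][248:252,248:252].reshape(-1,3).mean(0)
    m=(np.abs(roi.astype(float)-ref).max(2)<14).astype(np.uint8)
    n,l,st,c=cv2.connectedComponentsWithStats(m);i=l[35,50];return ref,st[i],c[i]+[200,215]
for n in("w8","w9","w10"):
    F=np.load(f"pics/{n}.npz");print(n,disc(F))
for z in(.123,.113,.103):print(proj(f,[.54,.029,z])[0],proj(np.load("pics/w9.npz"),[.54,.029,z])[0])
E
```

```text
clock: 17.85
position: [0.54, 0.0294, 0.0775]
tool_rot: [-3.142, -0.0, 1.042]
force: [0.9, 0.2, 0.2]
grip_width: 0.0595
finger_force: 0.0
clock: 18.35
position: [0.54, 0.0294, 0.0776]
tool_rot: [3.141, -0.0, 1.74]
force: [-0.0, -0.1, -0.5]
grip_width: 0.0594
finger_force: 0.0
clock: 18.85
position: [0.54, 0.0293, 0.0775]
tool_rot: [3.141, -0.0, 2.438]
force: [-0.0, 0.3, 0.7]
grip_width: 0.0598
finger_force: 0.0
clock: 19.35
position: [0.5399, 0.0292, 0.0774]
tool_rot: [-3.141, -0.0, 2.708]
force: [0.2, 0.3, -0.1]
grip_width: 0.0599
finger_force: 0.0
[0.53988931 0.02921469 0.07742468]
w8 (array([159.4375, 156.3125, 152.5   ]), array([  20,   13,   64,   58, 2893], dtype=int32), array([251.32111994, 256.32042862]))
w9 (array([160.    , 156.8125, 152.875 ]), array([  19,    7,   62,   55, 2691], dtype=int32), array([249.19806763, 249.06763285]))
w10 (array([158.875 , 155.75  , 152.0625]), array([  18,   10,   64,   57, 2849], dtype=int32), array([249.44787645, 253.31695332]))
[250.20515702 260.76956133] [250.04956618 253.49554599]
[250.32231349 251.22660625] [250.16489871 244.82946623]
[250.4252152  242.85247357] [250.26677681 237.18125684]
```

The head descended 2.8 mm over the 120°, as expected, so I need about 280° more. Second stroke, then return.

```bash

Z='"gripper":[0.6,0.6,0.6,0.6,0.6]'; 
python3 -m crank '{"travel":[[0,0,0],[0,0,0],[0,0,0],[0,0,-0.02],[0,0,-0.04]],"turn":[[0,0,0],[0,0,0],[0,0,0],[0,0,-8],[0,0,-16]],"gripper":[0.6,0.6,0.6,0.6,0.6]}' 30
python3 -m crank '{"travel":[[0,0,-0.02],[0,0,-0.04],[0,0,-0.06],[0,0,-0.08],[0,0,-0.09]],"turn":[[0,0,-8],[0,0,-16],[0,0,-24],[0,0,-32],[0,0,-40]],"gripper":[0.6,0.6,0.6,0.6,0.6]}' 30
python3 -m crank '{"travel":[[0,0,-0.02],[0,0,-0.04],[0,0,-0.06],[0,0,-0.08],[0,0,-0.09]],"turn":[[0,0,-8],[0,0,-16],[0,0,-24],[0,0,-32],[0,0,-40]],"gripper":[0.6,0.6,0.6,0.6,0.6]}' 30
python3 -m crank '{"travel":[[0,0,-0.02],[0,0,-0.04],[0,0,-0.05],[0,0,-0.05],[0,0,-0.05]],"turn":[[0,0,-8],[0,0,-16],[0,0,-24],[0,0,-24],[0,0,-24]],"gripper":[0.6,0.6,0.6,0.6,0.3]}' 30
python3 -m crank '{"travel":[[0,0,0],[0,0,0],[0,0,0],[0,0,0],[0,0,0]],"turn":[[0,0,0],[0,0,0],[0,0,8],[0,0,16],[0,0,24]],"gripper":[0.3,0.3,0.3,0.3,0.3]}' 30
python3 -m crank '{"travel":[[0,0,0],[0,0,0],[0,0,0],[0,0,0],[0,0,0]],"turn":[[0,0,8],[0,0,16],[0,0,24],[0,0,32],[0,0,40]],"gripper":[0.3,0.3,0.3,0.3,0.3]}' 30
python3 -m crank '{"travel":[[0,0,0],[0,0,0],[0,0,0],[0,0,0],[0,0,0]],"turn":[[0,0,8],[0,0,16],[0,0,24],[0,0,32],[0,0,40]],"gripper":[0.3,0.3,0.3,0.3,0.3]}' 30
python3 -m crank '{"travel":[[0,0,0],[0,0,0],[0,0,0],[0,0,0],[0,0,0]],"turn":[[0,0,8],[0,0,16],[0,0,16],[0,0,16],[0,0,16]],"gripper":[0.3,0.3,0.3,0.3,0.3]}' 30
cat >> h.py <<'E'
def top(F):
    roi=F["pixels"][215:300,200:300].astype(float);ref=F["pixels"][248:252,248:252].reshape(-1,3).mean(0)
    n,l,st,c=cv2.connectedComponentsWithStats((np.abs(roi-ref).max(2)<14).astype(np.uint8));i=l[35,50];r=c[i]+[200,215]
    zs=np.arange(.095,.13,.0005);rows=[proj(F,[.54,.029,z])[0][1] for z in zs];return r,st[i],np.interp(r[1],rows,zs)
E
python3 - <<'E'
from workcell import bot
from h import *
f=bot.grab_frame('wrist');np.savez('pics/w11.npz',**f);print(bot.observe()["position"])
for n in("w8","w9","w10","w11"):print(n,top(np.load(f"pics/{n}.npz")))
E
```

```text
clock: 19.9
position: [0.5397, 0.0286, 0.0773]
tool_rot: [-3.141, -0.0, 2.426]
force: [-4.0, -4.6, 2.9]
grip_width: 0.039
finger_force: 30.1
clock: 20.4
position: [0.54, 0.0285, 0.0764]
tool_rot: [3.141, 0.001, 1.727]
force: [-2.7, -4.6, 1.6]
grip_width: 0.039
finger_force: 30.0
clock: 20.9
position: [0.5401, 0.0283, 0.0756]
tool_rot: [3.14, 0.001, 1.029]
force: [-0.8, -5.2, 0.9]
grip_width: 0.0392
finger_force: 30.0
clock: 21.4
position: [0.54, 0.029, 0.0748]
tool_rot: [3.141, 0.0, 0.616]
force: [-0.6, 0.1, 0.4]
grip_width: 0.0525
finger_force: 0.0
clock: 21.9
position: [0.54, 0.0293, 0.0748]
tool_rot: [3.142, -0.0, 1.042]
force: [0.2, 0.2, 0.0]
grip_width: 0.0596
finger_force: 0.0
clock: 22.4
position: [0.54, 0.0293, 0.0749]
tool_rot: [3.141, -0.0, 1.74]
force: [-0.7, -0.5, -0.0]
grip_width: 0.0597
finger_force: 0.0
clock: 22.9
position: [0.54, 0.0292, 0.0749]
tool_rot: [3.141, 0.0, 2.438]
force: [0.0, -0.0, -0.3]
grip_width: 0.0597
finger_force: 0.0
clock: 23.4
position: [0.5399, 0.0291, 0.0748]
tool_rot: [-3.142, -0.0, 2.708]
force: [-0.5, 0.1, 0.6]
grip_width: 0.0599
finger_force: 0.0
[0.53996337 0.02919042 0.0747509 ]
w8 (array([251.32111994, 256.32042862]), array([  20,   13,   64,   58, 2893], dtype=int32), np.float64(0.12355494296747305))
w9 (array([249.19806763, 249.06763285]), array([  19,    7,   62,   55, 2691], dtype=int32), np.float64(0.11805125691581347))
w10 (array([249.44787645, 253.31695332]), array([  18,   10,   64,   57, 2849], dtype=int32), np.float64(0.11530754644225337))
w11 (array([249.39811912, 253.46151167]), array([  18,   10,   64,   58, 2871], dtype=int32), np.float64(0.11283932585817862))
```

Two-thirds of a turn done; the head top is now near 0.1128 (lift about -12). Final stroke is about 145°, then hold.

```bash

python3 -m crank '{"travel":[[0,0,0],[0,0,0],[0,0,0],[0,0,-0.02],[0,0,-0.04]],"turn":[[0,0,0],[0,0,0],[0,0,0],[0,0,-8],[0,0,-16]],"gripper":[0.6,0.6,0.6,0.6,0.6]}' 30
python3 -m crank '{"travel":[[0,0,-0.02],[0,0,-0.04],[0,0,-0.06],[0,0,-0.08],[0,0,-0.09]],"turn":[[0,0,-8],[0,0,-16],[0,0,-24],[0,0,-32],[0,0,-40]],"gripper":[0.6,0.6,0.6,0.6,0.6]}' 30
python3 -m crank '{"travel":[[0,0,-0.02],[0,0,-0.04],[0,0,-0.06],[0,0,-0.08],[0,0,-0.09]],"turn":[[0,0,-8],[0,0,-16],[0,0,-24],[0,0,-32],[0,0,-40]],"gripper":[0.6,0.6,0.6,0.6,0.6]}' 30
python3 -m crank '{"travel":[[0,0,-0.02],[0,0,-0.04],[0,0,-0.06],[0,0,-0.08],[0,0,-0.09]],"turn":[[0,0,-7],[0,0,-14],[0,0,-21],[0,0,-28],[0,0,-35]],"gripper":[0.6,0.6,0.6,0.6,0.6]}' 30
python3 -c "
from workcell import bot
print(bot.observe()['moment'],bot.observe()['qpos'])"
python3 -m crank '{"travel":[[0,0,-0.01],[0,0,-0.02],[0,0,-0.03],[0,0,-0.03],[0,0,-0.03]],"turn":[[0,0,-5],[0,0,-10],[0,0,-14],[0,0,-14],[0,0,-14]],"gripper":[0.6,0.6,0.6,0.6,0.6]}' 30
python3 -m crank '{"travel":[[0,0,0],[0,0,0],[0,0,0],[0,0,0],[0,0,0]],"turn":[[0,0,0],[0,0,0],[0,0,0],[0,0,0],[0,0,0]],"gripper":[0.6,0.6,0.6,0.6,0.6]}' 30
python3 - <<'E'
from workcell import bot
from h import *
f=bot.grab_frame('wrist');np.savez('pics/w12.npz',**f);s=bot.observe();print(s["position"],s["qpos"],s["qd"],s["finger_force"])
print(top(f))
E=f["extrinsics"]
E
```

```text
clock: 23.95
position: [0.5399, 0.0283, 0.0746]
tool_rot: [-3.141, 0.0, 2.425]
force: [-3.0, -4.8, 5.5]
grip_width: 0.0391
finger_force: 30.3
clock: 24.45
position: [0.54, 0.0282, 0.0738]
tool_rot: [3.141, 0.001, 1.727]
force: [-2.4, -5.7, 1.9]
grip_width: 0.0393
finger_force: 29.9
clock: 24.95
position: [0.54, 0.0281, 0.0729]
tool_rot: [3.141, 0.001, 1.029]
force: [-3.2, -6.2, 1.9]
grip_width: 0.0394
finger_force: 30.0
clock: 25.45
position: [0.54, 0.0279, 0.0721]
tool_rot: [3.14, 0.0, 0.419]
force: [-3.8, -6.5, 4.1]
grip_width: 0.0394
finger_force: 30.3
[-1.87256123  0.53461865  0.16557887] [-0.76974084  0.81637367  0.92871247  1.96277641 -0.89543879  0.8419805
 -0.48682038]
clock: 25.95
position: [0.5403, 0.0279, 0.0717]
tool_rot: [3.139, -0.001, 0.179]
force: [-1.7, -6.3, 5.4]
grip_width: 0.0396
finger_force: 30.4
clock: 26.45
position: [0.5403, 0.0279, 0.0718]
tool_rot: [3.14, -0.001, 0.179]
force: [-0.4, -5.5, 4.6]
grip_width: 0.0393
finger_force: 30.4
[0.54027514 0.02796692 0.07176749] [-0.79548697  0.85061452  0.98318778  1.9636692  -0.94672262  0.87760808
 -0.68161956] [-0.00068052  0.00121271 -0.00011127 -0.00011711 -0.00032504  0.00158575
 -0.00077544] 30.388386264833116
(array([252.06194375, 254.06265575]), array([  21,   11,   63,   57, 2809], dtype=int32), np.float64(0.10932785875875228))
```

```bash
python3 - <<'E'
from workcell import bot
from h import *
f=bot.grab_frame("side");g=np.load("pics/side2.npz")
x,y=proj(f,[.5545,-.09,.06])[0].astype(int);print(np.abs(f["pixels"].astype(int)-g["pixels"])[y-14:y+14,x-14:x+14].mean(), bot.observe()["finger_force"])
print(bot.job_done())
E
```

```text
6.517857142857143 30.386719138398348
the job is handed in; nothing more can be done
None
```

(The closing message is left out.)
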